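# Prove the bowl blank clears, then bring the gouge to the tool rest

### The arm

A 6-joint arm with a two-finger parallel gripper is mounted at the origin on the work surface. World frame = base frame: x ahead of the robot, y to its left, z up, the work surface at z = 0. Lengths are in m, angles in rad, forces in N, time in s.
With the tool pointing down it reaches from about 0.375 to 0.9 m from the base axis. Payload 3.1 kg.
Tool frame: the origin (TCP) lies midway between the tips of the shut fingers; the grasp point (between the pads) lies 19 mm behind it; z points along the fingers, y is the line along which they close (so a half turn about z gives the same grasp; the last joint's range is limited). The gripper opens to 85 mm and grips with 20 to 120 N. Pads are 22 mm wide; open, the fingers measure 114 mm over their backs; the gripper's body (76 mm by 85 mm) begins 54 mm behind the grasp point. The pads swing forward as they close: fully open they stand 13 mm farther back than shut.
Start: joints at [1.034, 0.527, 1.433, -0, 1.181, -0.178], TCP at [0.219, 0.585, 0.231] pointing down, gripper open.
Joint ranges: [-3.08, 3.08], [-0.75, 2.2], [0.22, 2.44], [-1.43, 4.57], [0, 2.65], [-2.85, 2.85]. Speed limits (rad/s): [2.79, 2.79, 3.14, 3.14, 3.14, 3.14].

### API

Orientations are given as a unit quaternion [x, y, z, w].
In Python, from station import manip gives the robot as it stands.
- The arm moves only by the tool step_arm, never from a script. Its argument "targets" is text: rows parted by semicolons, each of 4 numbers parted by spaces: the shift along the tool's x, y, z in mm, then the turn about the tool's z in degrees. A call has 1 to 12 rows; each row is the pose to reach, as a shift and turn from the pose commanded when the call began, along the tool's axes at that moment; what a row does not reach only later rows make up. A row lasts 1/10 s, in which the tool goes at most 50 mm and 8.59 degrees, less where a joint would pass 70% of its speed; a pose out of reach is approached as far as the arm can. A call with a gripper value outside its range is refused whole. "gripper" is the closure, from 0 (fully open) to 1 (shut), set as the call begins (left out, the last holds). The fingers move at their own pace and stop on an object; "squeeze" is the grip in N (left out, the last holds). Time passes only in rows, so rows that repeat a pose let the fingers close. It gives the time, the measured TCP pose, the force, the opening and the grip force at its end, in the units of the state.
- manip.sense(): the state, without advancing time (a new reading comes with each control period).
- manip.snapshot(name): name is "scene" or "top" or "wrist"; returns the picture (384x512x3 uint8, red, green, blue); there is no depth.
- manip.get_calibration(name): a dict with "fov_y" (degrees; the focal length in pixels is half the picture's height over the tangent of half this angle, whatever the lens; pixels are square), "cx", "cy" (the principal point, pixels), "extrinsics" (4x4, takes a point from camera to world coordinates); the wrist camera has in their place "tool_from_camera" (4x4, takes a point from camera to tool coordinates, whose origin is the TCP and whose axes are the flange's). Camera axes: x right, y down, z forward; pixel columns grow to the right and rows downward; lengths in m; the calibration is good to about 2 mm. The wrist camera is an equidistant fisheye: a pixel r from the principal point sees the ray r / f radians off the axis. A picture is of the moment at which its call begins: read the wrist's pose just before it. get_calibration takes no time and is no camera call.
- manip.sign_off(): hands the job in; it is judged then, once.
Trained networks look in the newest picture that a camera, given by its name, has taken for a name from the list of things; names that differ only in an ending like _2 or _b are one class to them, and where a whole thing is asked for, a point or a joint stands for the part that bears it (a point fixed in the world has none). Each returns a list of dicts, best first, with "p" (0 to 1); they miss things now and then, are a little off and sometimes report something else, mostly with a low value. They report only what shows in the picture. A call takes as long as a camera call.
- manip.recognise(camera, query): "position" ([column, row] in pixels, amid what is visible of it).
- manip.masks_of(camera, query): "pixels" (384x512 bool, what is visible of it) and "position" ([column, row] in pixels, amid what is visible of it).
- manip.mark_of(camera, query): "position" ([column, row] in pixels: a listed point, or the origin of a listed thing).
The state is a dict: "t": time; "q": joint angles; "qd": joint speeds; "tau": joint torques, N m; "tcp_pos": TCP position; "tool_rot": TCP orientation; "force": force on the tool from outside, world axes, zero at the start; "ft_torque": the same for the moment, N m; "finger_gap": opening from 0.0 (shut) to 1.0 (fully open); "gripper_force": force on a finger pad.
Only numpy, scipy, OpenCV 4.12 (cv2) and the standard library are available. Lean on these libraries where they do the work, as an engineer would, in place of code of your own. Each camera call takes 0.05 s, during which the arm holds its last target. There are 200 camera calls.

### The job

The bowl blank is chucked and the tool rest is set across its face: before the lathe is switched on, turn the spindle by hand through at least one full turn, the top of the handwheel coming towards you, to prove that the blank runs clear. Then draw the bowl gouge, the tool with the longest handle, out of the sloping rack and hold it level just above the tool rest, square across it, its tip over the rest and pointing at the face of the blank, handle out over the bed. Touch neither lathe nor blank with the gouge, leave everything else where it is, and finish while still holding the gouge there, steady in the air.

Things in the scene. Friction and masses are not known exactly. Their poses are not given: they have to be found in the camera images.
- spindle (a joint): lathe spindle angle in rad: handwheel, chuck and blank turn as one. Starts within 0.2 of zero and grows as the top of the wheel moves towards the operator's (robot's) side, lathe -x. Turns without end, stays where it is left, takes about 0.2 N m (4 N at the rim). Fingers that pinch the rim without leaning round with it slip somewhat, so several strokes are needed
- wheel_centre (a point): centre of the aluminium handwheel at the lathe's outer left end, on the spindle axis, 215 mm above the bench. Axes fixed to the lathe: x away from the operator, y along the spindle out to the left, z up. Disc 110 mm in diameter, 20 mm thick (10 mm each way along y), to pinch by the rim from above; 48 mm free between it and the headstock but for a 28 mm shaft
- rest_top (a point): middle of the top edge of the tool rest, a steel bar 150 mm long (along x), 8 mm wide, top 205 mm above the bench. Axes as the lathe: x along the rest, y towards the blank, z up. From here the blank's flat face is at y = +30 mm; the blank, 150 mm in diameter, 55 mm thick, is centred at x = +20, z = +10 mm
- gouge: bowl gouge standing in a hole of the rack, 330 mm long, about 0.2 kg: round steel blade 10 mm thick, wooden handle. Origin on its axis at the shoulder between blade and handle; x runs along the blade to the tip, z to its fluted side. Handle at x = -210 to 0 mm, 26 mm thick from -34 to -90 mm (grip there), elsewhere 22 to 28; centre of mass near -25 mm
- gouge_tip (a point): the gouge's cutting tip, on its axis, 120 mm from the shoulder; axes as the gouge. In the rack the gouge slopes 34 to 40 degrees from level, tip down and away, handle up towards the robot, shoulder on the rack's face 100 mm above the bench; draw it 125 mm along its own axis to free it
- rack: fixed sloping beech rack, 230 mm wide (along y), 135 mm high; origin on the bench below the middle hole's mouth, x the way the blades point, y along the row, z up. Three holes 13 mm square at y = -65, 0, +65 mm, mouths at x = 0, 100 mm high, square to a face 36 mm thick. Any tool may be in any hole
- skew: skew chisel, a short-handled tool in another hole of the rack (same axes, origin at its shoulder, handle 140 mm long): leave it
- parting: parting tool, a short-handled tool in another hole of the rack (same axes, handle 145 mm long): leave it
- bowl: small finished wooden bowl on the bench, 110 mm across and 45 mm high, origin under its centre: leave it
- chuck_key: steel T-handled chuck key lying on the bench, 95 mm long, 12 mm high: leave it
- lathe: green mini wood lathe, bolted down; origin on the bench under the spindle axis, below the tool rest; x away from the operator, y along the spindle to the left, z up. Headstock top 270 mm high, its ends at y = 160 and 310 mm; bed 135 mm wide, top 95 mm high, from y = -145 mm; on the bed right of the rest nothing stands above 160 mm

How it is judged:
By the outcome, as a careful person would: the job done as asked, in the order asked, and still so for the second after the job is handed in, while the arm keeps its last pose, push and grip.
It also fails if it takes over 72 s, if anything falls off the work surface, if the arm or the gripper's body presses on something with over 40 N, if the wrist force passes 120 N, or if a joint passes its speed limit or range.

## Working session

There is one attempt and no reset: what is moved stays moved. The work goes in short steps, Python scripts to look and compute and a tool call to move; the robot and the scene stay as the last step left them, time stands still between calls to the robot, and variables do not carry over. Pictures are saved under pics/ and viewed, at most 10 in all, crops included, and the job is handed in when it is done.

Besides the shell and the picture viewer there is one more tool, called as name(argument=value, ...), one argument or row to a line, values as JSON. step_arm: Moves the arm, as the interface text tells. Its arguments: {"type":"object","properties":{"targets":{"type":"string"},"gripper":{"type":"number"},"squeeze":{"type":"number"}},"required":["targets"]}

```bash
mkdir -p pics; ls
cat > h.py <<'E'
import numpy as np, cv2
from station import manip
from scipy.spatial.transform import Rotation as R
def ray(cam,px,st=None):
    c=manip.get_calibration(cam); f=192/np.tan(np.radians(c["fov_y"])/2)
    d=np.array([px[0]-c["cx"],px[1]-c["cy"]])
    if cam=="wrist":
        r=np.hypot(*d); th=r/f; v=np.r_[d/max(r,1e-9)*np.sin(th),np.cos(th)]
        st=st or manip.sense(); T=np.eye(4); T[:3,:3]=R.from_quat(st["tool_rot"]).as_matrix(); T[:3,3]=st["tcp_pos"]
        E=T@np.array(c["tool_from_camera"])
    else:
        v=np.r_[d/f,1.]; E=np.array(c["extrinsics"])
    v=E[:3,:3]@v; return E[:3,3],v/np.linalg.norm(v)
def atz(cam,px,z,st=None):
    o,v=ray(cam,px,st); return o+v*(z-o[2])/v[2]
def tri(rs):
    A=np.zeros((3,3));b=np.zeros(3)
    for o,v in rs:
        P=np.eye(3)-np.outer(v,v);A+=P;b+=P@o
    p=np.linalg.solve(A,b); return p,[round(float(np.linalg.norm((np.eye(3)-np.outer(v,v))@(p-o)))*1000,1) for o,v in rs]
def save(cam,name):
    im=manip.snapshot(cam); cv2.imwrite(f"pics/{name}.png",im[:,:,::-1]); return im
E
python3 - <<'E'
from h import *
np.set_printoptions(precision=4,suppress=True)
print(manip.sense()["tool_rot"])
st=manip.sense()
a=save("scene","s0");b=save("top","t0");c=save("wrist","w0")
cv2.imwrite("pics/st0.png",np.vstack([a,b])[:,:,::-1])
for cam in ["scene","top","wrist"]:
    k=manip.get_calibration(cam); print(cam,k["fov_y"],np.array(k.get("extrinsics",k.get("tool_from_camera"))).tolist())
R_={}
for q in ["wheel_centre","rest_top","gouge","gouge_tip","rack","skew","parting","bowl","chuck_key","lathe"]:
    for cam in ["scene","top","wrist"]:
        r=manip.mark_of(cam,q)[:2]
        print(q,cam,[(np.round(x["position"],1).tolist(),round(x["p"],2)) for x in r])
        if r: R_[q,cam]=ray(cam,r[0]["position"],st)
    rs=[R_[q,c] for c in ["scene","top"] if (q,c) in R_]
    if len(rs)>1: print("   ->",*tri(rs))
E
```

```text
pics
[ 0.1779  0.984  -0.001  -0.0004]
scene 53.646784789095314 [[0.4124176394884597, 0.7550332679676329, -0.5097415569687087, 1.0514462606653856], [0.9109457559775207, -0.33598224657649156, 0.2393611490028344, -0.25828776028644224], [0.009461517072352217, -0.5630636680230132, -0.8263593561200596, 1.038277366151632], [0.0, 0.0, 0.0, 1.0]]
top 57.01348134429421 [[0.007087128260450466, -0.9900996535772458, 0.14018719128093807, 0.35899103331603593], [-0.9999740550913233, -0.0068364104209101715, 0.002269942019612134, -0.01664004610656581], [-0.0012890916319072848, -0.1401996415072994, -0.9901224160496468, 1.1221432080019897], [0.0, 0.0, 0.0, 1.0]]
wrist 65.70646984690485 [[-0.0006197863697552078, -0.9650915938976431, -0.2619118768841188, 0.0649541251129329], [0.9999997473462947, -0.0005069796643594849, -0.0004982759940704947, 0.00036753089986152343], [0.0003480979778839524, -0.2619121195357822, 0.9650916642827619, -0.14314859816628298], [0.0, 0.0, 0.0, 1.0]]
wheel_centre scene [([370.9, 141.1], 0.59), ([227.5, 192.0], 0.44)]
wheel_centre top [([104.8, 170.2], 0.97)]
wheel_centre wrist []
[... 589 characters left out ...]
.97)]
skew top [([325.2, 168.2], 0.84)]
skew wrist []
   -> [ 0.5546 -0.244   0.0853] [8.6, 8.6]
parting scene [([131.4, 243.1], 0.78)]
parting top [([367.8, 191.2], 0.65)]
parting wrist []
   -> [ 0.4879 -0.3596  0.0892] [1.0, 1.0]
bowl scene [([228.3, 192.0], 0.78)]
bowl top [([258.5, 230.7], 0.86)]
bowl wrist [([26.0, 330.8], 0.5)]
   -> [ 0.3734 -0.035  -0.0089] [4.8, 4.8]
chuck_key scene [([372.9, 143.4], 0.56), ([268.0, 169.1], 0.55)]
chuck_key top [([242.8, 153.3], 0.73), ([206.2, 231.0], 0.64)]
chuck_key wrist []
   -> [0.6031 0.0942 0.4306] [122.6, 122.6]
lathe scene [([270.7, 250.1], 0.61)]
lathe top [([244.8, 154.0], 0.91)]
lathe wrist []
   -> [ 0.6214  0.0068 -0.0134] [0.3, 0.3]
```

View pics/s0.png

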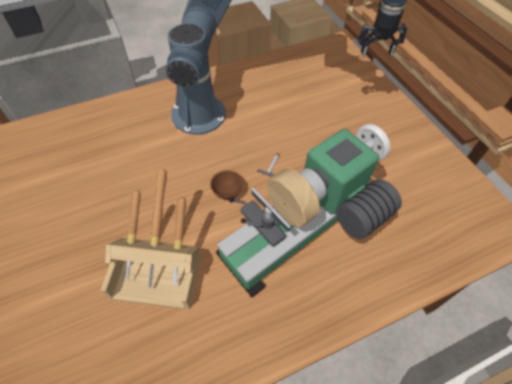

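View pics/t0.png

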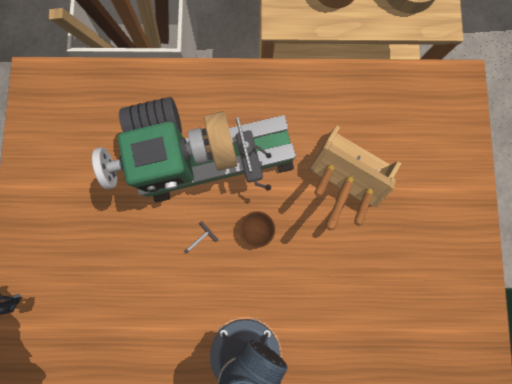

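The scene view shows the wheel at (372,142), rest at (268,205), rack tools at (131/158/178, ~245) with the gouge in the middle (longest handle), bowl at (228,185). The top view agrees: wheel (105,168), rest (244,142), gouge handle (340,205).

```bash
cat >> h.py <<'E'
W=np.array([.5226,.3659,.215]); YL=np.radians(15.2)
def fr(y): return np.array([[np.cos(y),-np.sin(y),0],[np.sin(y),np.cos(y),0],[0,0,1.]])
def go(p,ydir=None):
    "tool shift (mm) to world p; turn so tool y lies along ydir (horizontal world vector)"
    s=manip.sense(); M=R.from_quat(s["tool_rot"]).as_matrix()
    d=M.T@(np.array(p)-s["tcp_pos"])*1000
    a=0
    if ydir is not None:
        v=M.T@np.array(ydir); a=np.degrees(np.arctan2(-v[0],v[1]))
    print("shift",np.round(d,1),"turn",round(a,1),"tcp",np.round(s["tcp_pos"],4),"t",s["t"]); return d,a
E
python3 - <<'E'
from h import *
L=fr(YL); go(W+L@[.036,0,.115],L[:,1])
E
```

```text
shift [-390.6  -78.2  -98.7] turn -35.7 tcp [0.2188 0.5854 0.2313] t 1.65
```

step_arm(
  targets="-20 -4 -40 -2; -55 -11 -70 -6; -95 -19 -99 -10; -140 -28 -99 -14; -185 -37 -99 -18; -230 -46 -99 -22; -275 -55 -99 -26; -320 -64 -99 -30; -360 -72 -99 -34; -390 -78 -99 -36; -390 -78 -99 -36; -390 -78 -99 -36",
  gripper=0.45,
)

```text
t: 2.85
tcp_pos: [0.5571, 0.3752, 0.3298]
tool_rot: [-0.134, 0.991, 0.0, -0.001]
force: [-0.9, -0.1, 0.1]
finger_gap: 0.554
gripper_force: 0.0
```

Run:
```python
from h import *
L=fr(YL); st=manip.sense(); save("wrist","w1")
for q in ["wheel_centre","spindle"]:
    for x in manip.mark_of("wrist",q)[:2]:
        print(q,x["position"],x["p"],atz("wrist",x["position"],.215,st))
    manip.snapshot("wrist"); 
for x in manip.masks_of("wrist","wheel_centre")[:1]: print(x["position"],x["pixels"].sum())
print(st["finger_gap"],st["force"]); go(W+L@[.036,0,.115],L[:,1])
```

```text
wheel_centre [261.5, 153.8] 0.93 [0.52848209 0.36999182 0.215     ]Traceback (most recent call last):
  File "<stdin>", line 4, in <module>
ValueError: it knows: bowl, chuck_key, gouge, gouge_tip, lathe, parting, rack, rest_top, skew, wheel_centre
```

View pics/w1.png

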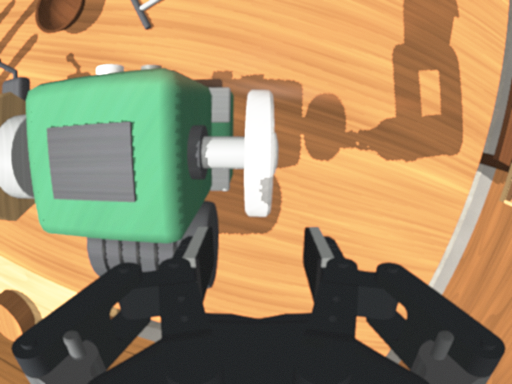

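```bash
sed -i 's/^W=.*;/W=np.array([.5255,.3680,.215]);/' h.py
python3 - <<'E'
from h import *
L=fr(YL)
for x,z in [(.033,.011),(0,.025)]: go(W+L@[x,0,z],L[:,1])
E
```

```text
shift [ -1.7  -0.4 104.4] turn 0.4 tcp [0.5556 0.3766 0.3304] t 3.0
shift [31.3 -0.2 90.4] turn 0.4 tcp [0.5556 0.3766 0.3304] t 3.0
```

step_arm(
  targets="0 0 40 0; 0 0 75 0; -2 0 95 0; -2 0 104 0; -2 0 104 0",
)

```text
t: 3.5
tcp_pos: [0.5573, 0.3768, 0.2252]
tool_rot: [-0.136, 0.991, -0.0, -0.001]
force: [0.2, -0.0, -0.3]
finger_gap: 0.549
gripper_force: 0.0
```

step_arm(
  targets="0 0 0 0; 0 0 0 0; 0 0 0 0; 0 0 0 0; 0 0 0 0",
  gripper=1.0,
  squeeze=40,
)

```text
t: 4.0
tcp_pos: [0.5599, 0.3758, 0.2284]
tool_rot: [-0.134, 0.991, -0.0, 0.002]
force: [-0.0, -2.6, 5.9]
finger_gap: 0.227
gripper_force: 40.8
```

step_arm(
  targets="6 0 -5 0; 13 0 -10 0; 21 0 -12 0; 29 0 -14 0; 37 0 -14 0; 45 0 -12 0; 53 0 -10 0; 60 0 -5 0; 66 0 0 0; 66 0 0 0",
)

```text
t: 5.0
tcp_pos: [0.5024, 0.3613, 0.2328]
tool_rot: [-0.134, 0.991, 0.003, 0.011]
force: [4.9, -1.0, 14.7]
finger_gap: 0.228
gripper_force: 46.0
```

Run:
```python
from h import *
st=manip.sense();print(st["force"],st["tcp_pos"])
im=save("wrist","w2");s=manip.snapshot("scene")
cv2.imwrite("pics/w2s.png",np.hstack([cv2.resize(im[40:280,130:370],(400,400)),cv2.resize(s[110:240,250:410],(400,400))])[:,:,::-1])
```

```text
[ 4.8578979  -1.03555091 14.74834629] [0.50237861 0.36131584 0.23276544]
```

View pics/w2s.png

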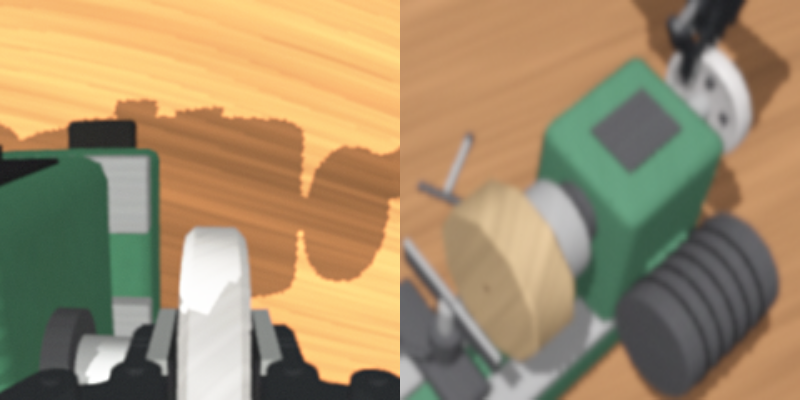

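step_arm(
  targets="0 0 0 0; 0 0 0 0; -15 0 -12 0; -40 0 -14 0; -66 0 0 0; -66 0 0 0",
  gripper=0.45,
)

```text
t: 5.7
tcp_pos: [0.5599, 0.3764, 0.2234]
tool_rot: [-0.135, 0.991, -0.0, -0.001]
force: [-0.8, -0.5, -1.2]
finger_gap: 0.552
gripper_force: 0.0
```

```bash
cat >> h.py <<'E'
def face():
    "rectified blank face, x right(lathe x) z up, scene camera"
    im=manip.snapshot("scene"); L=fr(YL); c=np.array([.6011,.0004,.205])+L@[.020,.030,.010]
    k=manip.get_calibration("scene"); f=192/np.tan(np.radians(k["fov_y"])/2); E=np.linalg.inv(np.array(k["extrinsics"]))
    w=np.array([[-.07,.07],[.07,.07],[.07,-.07],[-.07,-.07]])
    px=[]
    for a,b in w:
        p=(E@np.r_[c+L@[a,0,b],1])[:3]; px.append([f*p[0]/p[2]+k["cx"],f*p[1]/p[2]+k["cy"]])
    H=cv2.getPerspectiveTransform(np.float32(px),np.float32([[0,0],[200,0],[200,200],[0,200]]))
    return cv2.warpPerspective(im,H,(200,200))
E
python3 - <<'E'
from h import *
cv2.imwrite("pics/f0.png",face()[:,:,::-1])
st=manip.sense(); print(st["tcp_pos"],st["finger_gap"])
E
```

```text
[0.55820134 0.37609743 0.22376299] 0.5515642897831782
```

step_arm(
  targets="0 0 0 0; 0 0 0 0; 0 0 0 0; 6 0 -5 0; 13 0 -10 0; 21 0 -12 0; 29 0 -14 0; 37 0 -14 0; 45 0 -12 0; 53 0 -10 0; 60 0 -5 0; 66 0 0 0",
  gripper=1.0,
  squeeze=60,
)

```text
t: 6.95
tcp_pos: [0.5066, 0.3624, 0.2353]
tool_rot: [-0.134, 0.991, 0.004, 0.016]
force: [10.2, -0.5, 25.2]
finger_gap: 0.223
gripper_force: 66.6
```

Run:
```python
from h import *
cv2.imwrite("pics/f1.png",face()[:,:,::-1])
a,b=cv2.imread("pics/f0.png"),cv2.imread("pics/f1.png")
cv2.imwrite("pics/f01.png",cv2.resize(np.hstack([a,b]),(800,400)))
```

```text
(no output)
```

View pics/f01.png

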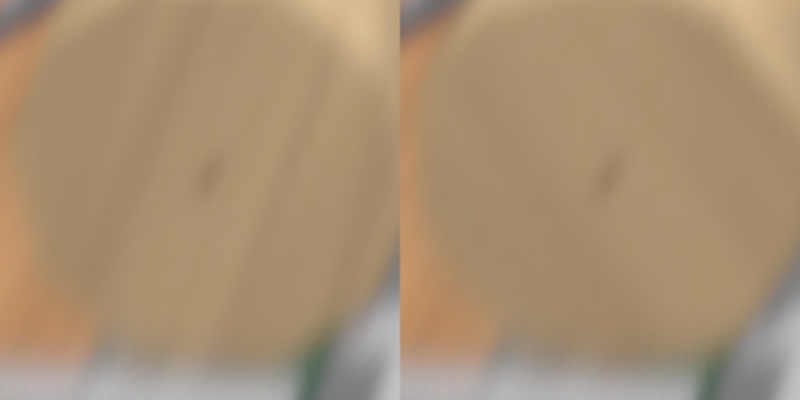

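step_arm(
  targets="0 0 0 0; 0 0 0 0; -15 0 -12 0; -40 0 -14 0; -66 0 0 0; -66 0 0 0",
  gripper=0.45,
)

```text
t: 7.6
tcp_pos: [0.5596, 0.3764, 0.2237]
tool_rot: [-0.135, 0.991, -0.0, -0.001]
force: [-1.0, -0.3, -0.2]
finger_gap: 0.554
gripper_force: 0.0
```

step_arm(
  targets="0 0 0 0; 0 0 0 0; 0 0 0 0; 6 0 -5 0; 13 0 -10 0; 21 0 -12 0; 29 0 -14 0; 37 0 -14 0; 45 0 -12 0; 53 0 -10 0; 60 0 -5 0; 66 0 0 0",
  gripper=1.0,
  squeeze=50,
)

```text
t: 8.8
tcp_pos: [0.5051, 0.362, 0.2345]
tool_rot: [-0.134, 0.991, 0.004, 0.014]
force: [8.0, 0.2, 21.8]
finger_gap: 0.227
gripper_force: 54.9
```

```bash
cat >> h.py <<'E'
def grain(a):
    g=cv2.GaussianBlur(cv2.cvtColor(a,cv2.COLOR_BGR2GRAY).astype(np.float32),(0,0),3)[50:150,45:165]
    gx,gy=cv2.Sobel(g,5,1,0),cv2.Sobel(g,5,0,1); m=np.ones_like(g); m[20:60,45:75]=0
    th=.5*np.arctan2((2*gx*gy*m).sum(),((gx**2-gy**2)*m).sum())
    return (90-np.degrees(th))%180   # grain direction, ccw deg
E
python3 - <<'E'
from h import *
cv2.imwrite("pics/f2.png",face()[:,:,::-1])
for i in range(3): print(grain(cv2.imread(f"pics/f{i}.png")))
E
```

```text
69.661194
123.48195
6.5833817
```

step_arm(
  targets="0 0 0 0; 0 0 0 0; -15 0 -12 0; -40 0 -14 0; -66 0 0 0; -66 0 0 0",
  gripper=0.45,
)

```text
t: 9.45
tcp_pos: [0.5596, 0.3764, 0.2238]
tool_rot: [-0.135, 0.991, -0.0, -0.001]
force: [-1.4, -0.1, 0.1]
finger_gap: 0.551
gripper_force: 0.0
```

step_arm(
  targets="0 0 0 0; 0 0 0 0; 0 0 0 0; 6 0 -5 0; 13 0 -10 0; 21 0 -12 0; 29 0 -14 0; 37 0 -14 0; 45 0 -12 0; 53 0 -10 0; 60 0 -5 0; 66 0 0 0",
  gripper=1.0,
)

```text
t: 10.65
tcp_pos: [0.5052, 0.362, 0.2346]
tool_rot: [-0.134, 0.991, 0.004, 0.015]
force: [8.9, -0.2, 22.8]
finger_gap: 0.227
gripper_force: 55.3
```

Run:
```python
from h import *
cv2.imwrite("pics/f3.png",face()[:,:,::-1])
for i in range(4): print(grain(cv2.imread(f"pics/f{i}.png")))
print(grain(manip.snapshot("scene")) and 0)
```

```text
69.661194
123.48195
6.5833817
70.26851
0
```

step_arm(
  targets="0 0 0 0; 0 0 0 0; -15 0 -12 0; -40 0 -14 0; -66 0 0 0; -66 0 0 0",
  gripper=0.45,
)

```text
t: 11.35
tcp_pos: [0.5595, 0.3763, 0.2236]
tool_rot: [-0.135, 0.991, -0.0, -0.001]
force: [-0.5, -0.4, -0.5]
finger_gap: 0.552
gripper_force: 0.0
```

step_arm(
  targets="0 0 0 0; 0 0 0 0; 0 0 0 0; 6 0 -5 0; 13 0 -10 0; 21 0 -12 0; 29 0 -14 0; 37 0 -14 0; 45 0 -12 0; 53 0 -10 0; 60 0 -5 0; 66 0 0 0",
  gripper=1.0,
)

```text
t: 12.55
tcp_pos: [0.5052, 0.362, 0.2346]
tool_rot: [-0.134, 0.991, 0.004, 0.015]
force: [8.1, 0.2, 22.3]
finger_gap: 0.229
gripper_force: 55.4
```

Run:
```python
from h import *
cv2.imwrite("pics/f4.png",face()[:,:,::-1])
for i in range(5): print(grain(cv2.imread(f"pics/f{i}.png")))
```

```text
69.661194
123.48195
6.5833817
70.26851
123.224205
```

step_arm(
  targets="0 0 0 0; 0 0 0 0; -15 0 -12 0; -40 0 -14 0; -66 0 0 0; -66 0 0 0",
  gripper=0.45,
)

```text
t: 13.2
tcp_pos: [0.5596, 0.3764, 0.2238]
tool_rot: [-0.135, 0.991, -0.0, -0.001]
force: [-0.4, -1.0, -0.9]
finger_gap: 0.55
gripper_force: 0.0
```

step_arm(
  targets="0 0 0 0; 0 0 0 0; 0 0 0 0; 6 0 -5 0; 13 0 -10 0; 21 0 -12 0; 29 0 -14 0; 37 0 -14 0; 45 0 -12 0; 53 0 -10 0; 60 0 -5 0; 66 0 0 0",
  gripper=1.0,
)

```text
t: 14.4
tcp_pos: [0.5051, 0.362, 0.2346]
tool_rot: [-0.134, 0.991, 0.004, 0.015]
force: [8.4, 0.5, 20.1]
finger_gap: 0.225
gripper_force: 55.2
```

step_arm(
  targets="0 0 0 0; 0 0 0 0; -15 0 -12 0; -40 0 -14 0; -66 0 0 0; -66 0 0 0",
  gripper=0.45,
)

```text
t: 15.0
tcp_pos: [0.5598, 0.3764, 0.2239]
tool_rot: [-0.135, 0.991, -0.0, -0.001]
force: [-0.8, -0.8, -0.6]
finger_gap: 0.55
gripper_force: 0.0
```

step_arm(
  targets="0 0 0 0; 0 0 0 0; 0 0 0 0; 6 0 -5 0; 13 0 -10 0; 21 0 -12 0; 29 0 -14 0; 37 0 -14 0; 45 0 -12 0; 53 0 -10 0; 60 0 -5 0; 66 0 0 0",
  gripper=1.0,
)

```text
t: 16.2
tcp_pos: [0.5051, 0.362, 0.2346]
tool_rot: [-0.134, 0.991, 0.004, 0.014]
force: [7.7, -0.7, 22.8]
finger_gap: 0.227
gripper_force: 55.3
```

step_arm(
  targets="0 0 0 0; 0 0 0 0; 0 0 0 0; 0 0 -40 0; 0 0 -90 0; 0 0 -120 0; 0 0 -120 0",
  gripper=0.45,
)

```text
t: 16.9
tcp_pos: [0.497, 0.3601, 0.3516]
tool_rot: [-0.135, 0.991, 0.002, 0.005]
force: [-0.1, -0.2, -0.1]
finger_gap: 0.549
gripper_force: 0.0
```

Run:
```python
from h import *
cv2.imwrite("pics/f5.png",face()[:,:,::-1]); print(grain(cv2.imread("pics/f5.png")), grain(cv2.imread("pics/f4.png")))
# initial grain from s0
import h
im=cv2.imread("pics/s0.png")[:,:,::-1]
class M: 
    def __getattr__(s,k): return (lambda n: im) if k=="snapshot" else getattr(h_m,k)
h_m=h.manip; h.manip=M(); a=h.face(); h.manip=h_m; print("start",grain(a))
```

```text
76.4383 123.224205
start 2.4159698
```

Run:
```python
from h import *
YR=np.radians(-30); K=fr(YR)
go([.44,-.25,.36],-K[:,1])
s=manip.sense(); print(np.round(s["q"],2))
for cam in ["scene","top"]:
    manip.snapshot(cam)
    for q in ["gouge","gouge_tip","skew","parting","rest_top","lathe"]:
        for x in manip.mark_of(cam,q)[:1]: print(cam,q,np.round(x["position"],1),round(x["p"],2),np.round(atz(cam,x["position"],{"rest_top":.205,"lathe":0,"gouge_tip":.028}.get(q,.1)),4))
```

```text
shift [ 216.8 -572.2  -13. ] turn -134.5 tcp [0.4956 0.3593 0.3485] t 16.95
[ 0.44  0.4   1.32  0.    1.42 -1.4 ]
scene gouge [154.6 245.5] 0.95 [ 0.5267 -0.3038  0.1   ]
scene gouge_tip [146.9 289.7] 0.62 [ 0.6069 -0.3636  0.028 ]
scene skew [177.  249.4] 0.98 [ 0.5626 -0.2519  0.1   ]
scene parting [132.9 243.4] 0.56 [ 0.4965 -0.3558  0.1   ]
scene rest_top [267.9 209.8] 0.65 [ 0.6058 -0.0051  0.205 ]
scene lathe [270.8 243.1] 0.65 [0.6063 0.0141 0.    ]
top gouge [348.6 178.7] 0.67 [ 0.5233 -0.3003  0.1   ]
top skew [324.9 169.7] 0.52 [ 0.5496 -0.2316  0.1   ]
top rest_top [242.3 140.8] 0.73 [0.6068 0.009  0.205 ]
top lathe [243.3 152.6] 0.74 [0.6228 0.0111 0.    ]
```

step_arm(
  targets="10 -25 -10 8; 20 -50 -13 16; 30 -75 -13 24; 40 -100 -13 32; 50 -130 -13 40; 60 -160 -13 48; 70 -190 -13 56; 80 -220 -13 64; 90 -250 -13 72; 100 -275 -13 80; 110 -300 -13 88; 120 -320 -13 96",
)

```text
t: 18.85
tcp_pos: [0.465, 0.0168, 0.3596]
tool_rot: [0.649, 0.761, 0.0, 0.0]
force: [0.3, -1.0, -0.1]
finger_gap: 0.546
gripper_force: 0.0
```

Run:
```python
from h import *
K=fr(np.radians(-30)); go([.44,-.25,.36],-K[:,1]); print(np.round(manip.sense()["q"],2))
```

```text
shift [-259.5  -67.    -0.3] turn 129.1 tcp [0.465  0.0168 0.3596] t 18.85
[-0.2   0.16  1.63 -0.    1.35 -0.36]
```

step_arm(
  targets="-25 -7 0 8.5; -50 -14 0 17; -75 -20 0 25.5; -100 -26 0 34; -125 -32 0 42.5; -150 -38 0 51; -175 -45 0 59.5; -200 -52 0 68; -225 -58 0 76.5; -245 -64 0 85; -259 -67 0 93.5; -259 -67 0 102",
)

```text
t: 20.05
tcp_pos: [0.4417, -0.2504, 0.3594]
tool_rot: [1.0, -0.026, 0.0, 0.001]
force: [0.4, 2.0, -0.7]
finger_gap: 0.547
gripper_force: 0.0
```

step_arm(
  targets="0 0 0 8; 0 0 0 16; 0 0 0 24; 0 0 0 27; 0 0 0 27",
)

```text
t: 20.55
tcp_pos: [0.4417, -0.2483, 0.3595]
tool_rot: [0.967, -0.255, 0.0, 0.0]
force: [0.4, -0.2, 0.6]
finger_gap: 0.55
gripper_force: 0.0
```

Run:
```python
from h import *
st=manip.sense(); save("wrist","w3"); np.set_printoptions(precision=4,suppress=True)
print(st["tcp_pos"],st["tool_rot"],np.round(st["q"],2))
for q in ["gouge","gouge_tip","skew","parting","rack"]:
    for x in manip.mark_of("wrist",q)[:2]: print(q,np.round(x["position"],1),round(x["p"],2),atz("wrist",x["position"],.1,st))
```

```text
[ 0.4417 -0.2483  0.3595] [ 0.9671 -0.2545  0.0002  0.0001] [-0.73  0.23  1.54 -0.    1.37  1.35]
gouge [264.3  90.6] 0.93 [ 0.5223 -0.3031  0.1   ]
gouge_tip [266.8  32.7] 0.85 [ 0.5912 -0.346   0.1   ]
gouge_tip [313.8  92.3] 0.52 [ 0.4887 -0.3609  0.1   ]
skew [216.1  87.4] 0.65 [ 0.5587 -0.2495  0.1   ]
parting [310.5  92.8] 0.73 [ 0.4902 -0.3565  0.1   ]
rack [263.   91.1] 0.95 [ 0.5226 -0.3013  0.1   ]
rack [264.7  32.3] 0.62 [ 0.5931 -0.3439  0.1   ]
```

View pics/w3.png

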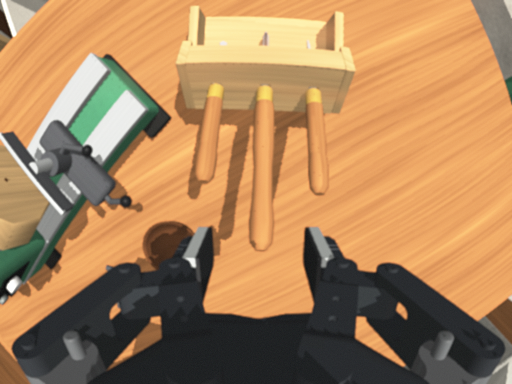

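Run:
```python
from h import *
st=manip.sense(); S=np.array([.5232,-.3025,.1])
manip.snapshot("wrist")
m=manip.masks_of("wrist","gouge")[0]["pixels"]; v,u=np.nonzero(m); print(m.sum(),v.min(),v.max())
e=[u[v==v.max()].mean(), v.max()-4]
for ee in (e,[262,243]):
    o,d=ray("wrist",ee,st); t=np.linspace(.05,.6,5000); P=o+t[:,None]*d; dist=np.linalg.norm(P-S,axis=1)
    for i in np.nonzero(np.diff(np.sign(dist-.208)))[0]:
        g=S-P[i]; print(ee,P[i].round(4),"yaw",np.degrees(np.arctan2(g[1],g[0])).round(1),"slope",np.degrees(np.arcsin(-g[2]/np.linalg.norm(g))).round(1))
# image-line fit: plane through camera containing gouge axis, for slopes 34..40 -> yaw
rows=[(r,u[v==r].mean()) for r in range(v.min()+15,v.max()-8,3)]
```

```text
3286 34 250
[np.float64(258.5), np.int64(246)] [ 0.3867 -0.2172  0.2318] yaw -32.0 slope 39.3
[np.float64(258.5), np.int64(246)] [ 0.3496 -0.1964  0.1434] yaw -31.4 slope 12.1
[262, 243] [ 0.3915 -0.2238  0.2405] yaw -30.9 slope 42.5
[262, 243] [ 0.3448 -0.1993  0.1281] yaw -30.0 slope 7.8<stdin>:11: RuntimeWarning: Mean of empty slice.
  ret = ret.dtype.type(ret / rcount)
```

Run:
```python
from h import *
K=fr(np.radians(-32)); go([.4818,-.2766,.120],-K[:,1])
s=manip.sense();M=R.from_quat(s["tool_rot"]).as_matrix();print(M.round(3))
```

```text
shift [ 48.8   4.9 239.3] turn 2.5 tcp [ 0.4417 -0.2483  0.3593] t 20.95
[[ 0.871 -0.492  0.   ]
 [-0.492 -0.871 -0.   ]
 [ 0.     0.    -1.   ]]
```

step_arm(
  targets="20 2 30 1; 40 4 65 2.5; 49 5 100 2.5; 49 5 135 2.5; 49 5 150 2.5; 49 5 150 2.5",
)

```text
t: 21.55
tcp_pos: [0.4805, -0.2755, 0.2065]
tool_rot: [0.961, -0.276, -0.003, -0.001]
force: [-0.3, 0.9, 0.6]
finger_gap: 0.551
gripper_force: 0.0
```

Run:
```python
from h import *
st=manip.sense(); save("wrist","w4"); np.set_printoptions(precision=4,suppress=True)
m=manip.masks_of("wrist","gouge")[0]["pixels"]; v,u=np.nonzero(m); print(m.sum(),v.min(),v.max())
for r in range(v.min(),v.max(),15): 
    if (v==r).any(): print(r,u[v==r].min(),u[v==r].max())
for q in ["gouge"]:
    for x in manip.mark_of("wrist",q)[:1]: print(q,np.round(x["position"],1),round(x["p"],2),atz("wrist",x["position"],.1,st))
M=R.from_quat(st["tool_rot"]).as_matrix(); print(st["tcp_pos"],M[:,0])
```

```text
6206 33 316
33 258 259
48 255 263
123 256 263
138 248 273
153 247 274
168 245 276
183 245 276
198 245 277
213 244 277
228 244 278
243 245 278
258 246 278
273 247 276
288 246 277
303 246 277
gouge [261.4 129.8] 0.86 [ 0.5234 -0.305   0.1   ]
[ 0.4805 -0.2755  0.2065] [ 0.8481 -0.5298 -0.0065]
```

View pics/w4.png

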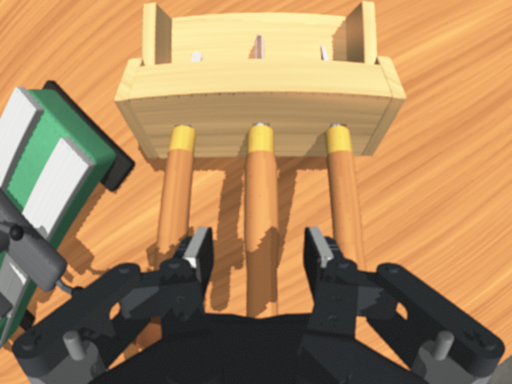

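step_arm(
  targets="1 1 30 0; 1 1 60 0; 1 1 80 0; 1 1 88 0; 1 1 88 0; 1 1 88 0",
)

```text
t: 22.3
tcp_pos: [0.4832, -0.279, 0.1228]
tool_rot: [0.961, -0.276, 0.001, 0.001]
force: [-0.3, 0.5, 1.0]
finger_gap: 0.55
gripper_force: 0.0
```

step_arm(
  targets="0 0 0 0; 0 0 0 0; 0 0 0 0; 0 0 0 0; 0 0 0 0",
  gripper=1.0,
  squeeze=50,
)

```text
t: 22.8
tcp_pos: [0.4827, -0.2786, 0.1224]
tool_rot: [0.961, -0.276, 0.001, 0.0]
force: [-0.9, 0.5, 7.0]
finger_gap: 0.284
gripper_force: 49.1
```

step_arm(
  targets="-8 0 -6 0; -16 0 -12 0; -24 0 -18 0; -32 0 -25 0; -39 0 -31 0; -47 0 -37 0; -55 0 -43 0; -55 0 -43 0",
)

```text
t: 23.6
tcp_pos: [0.4339, -0.2476, 0.1648]
tool_rot: [0.961, -0.276, -0.001, -0.0]
force: [0.4, 0.8, -2.2]
finger_gap: 0.283
gripper_force: 49.4
```

step_arm(
  targets="-8 0 -6 0; -16 0 -12 0; -24 0 -18 0; -32 0 -25 0; -39 0 -31 0; -47 0 -37 0; -55 0 -43 0; -63 0 -49 0; -63 0 -49 0",
)

```text
t: 24.5
tcp_pos: [0.3813, -0.2149, 0.2141]
tool_rot: [0.961, -0.276, 0.0, 0.0]
force: [0.3, 0.7, -2.0]
finger_gap: 0.286
gripper_force: 49.1
```

Run:
```python
from h import *
st=manip.sense(); a=save("wrist","w5"); b=manip.snapshot("scene"); np.set_printoptions(precision=4,suppress=True)
cv2.imwrite("pics/w5s.png",np.hstack([cv2.resize(a,(400,300)),cv2.resize(b[140:320,90:330],(400,300))])[:,:,::-1])
print(st["tcp_pos"],st["force"])
for cam in ["wrist","scene"]:
  for q in ["gouge","gouge_tip","skew","parting"]:
    for x in manip.mark_of(cam,q)[:1]: print(cam,q,np.round(x["position"],1),round(x["p"],2))
```

```text
[ 0.3813 -0.2149  0.2141] [ 0.297   0.6647 -1.999 ]
wrist gouge [258.9 146.7] 0.74
wrist gouge_tip [259.5  16.9] 0.83
wrist skew [185.5   6.6] 0.68
wrist parting [332.3   5.6] 0.56
scene gouge [162.4 190.2] 0.74
scene gouge_tip [153.2 238.3] 0.8
scene parting [132.9 243.1] 0.98
```

View pics/w5s.png

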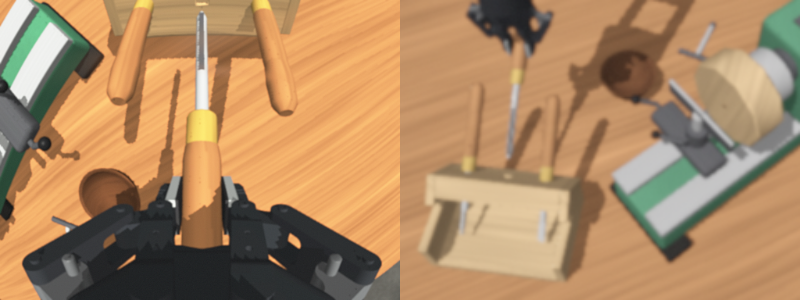

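```bash
cat >> h.py <<'E'
S=np.array([.5234,-.305,0]); K=fr(np.radians(-32)); GD=17e-3
def lev(back,z,cy=-.095,yaw=45):
    "TCP (world) for grasp point `back` behind contact, height z"
    u=np.array([np.cos(np.radians(yaw)),np.sin(np.radians(yaw)),0])
    p=S+K@(np.array([.027,cy,0])-back*u); p[2]=z-GD; return p,-K@np.array([-u[1],u[0],0])
E
python3 - <<'E'
from h import *
p,y=lev(.127,.260); print(p,y); go(p,y); print(np.round(manip.sense()["q"],2))
M=R.from_quat(manip.sense()["tool_rot"]).as_matrix(); print(M.round(3))
E
```

```text
[ 0.37220997 -0.42844117  0.243     ] [ 0.22495105 -0.97437006  0.        ]
shift [104.3 185.8 -30. ] turn -45.0 tcp [ 0.3822 -0.2156  0.2131] t 25.0
[-0.77  0.31  1.9   0.    0.93  1.36]
[[ 0.848 -0.53  -0.   ]
 [-0.53  -0.848  0.   ]
 [-0.    -0.    -1.   ]]
```

step_arm(
  targets="0 0 -25 0; 0 0 -60 0; 0 0 -95 -2; 0 20 -115 -6; 0 50 -115 -12; 5 80 -115 -18; 15 110 -115 -24; 35 140 -115 -31; 60 165 -115 -38; 85 180 -115 -45; 104 186 -115 -45; 104 186 -115 -45",
)

```text
t: 26.2
tcp_pos: [0.3728, -0.4309, 0.3275]
tool_rot: [0.994, 0.113, 0.0, 0.0]
force: [-0.7, 0.0, -2.1]
finger_gap: 0.286
gripper_force: 49.6
```

step_arm(
  targets="0 0 25 0; 0 0 50 0; 0 0 75 0; 0 0 85 0; 0 0 85 0",
)

```text
t: 26.7
tcp_pos: [0.371, -0.4269, 0.2418]
tool_rot: [0.994, 0.113, -0.001, -0.002]
force: [0.2, 0.4, -2.2]
finger_gap: 0.282
gripper_force: 49.6
```

Run:
```python
from h import *
st=manip.sense(); a=save("wrist","w6"); b=manip.snapshot("scene"); c=manip.snapshot("top")
cv2.imwrite("pics/w6s.png",np.hstack([cv2.resize(a,(400,300)),cv2.resize(b[140:320,60:300],(400,300))])[:,:,::-1])
M=R.from_quat(st["tool_rot"]).as_matrix(); rs=[]
for cam in ["wrist","scene","top"]:
  for q in ["gouge","gouge_tip"]:
    for x in manip.mark_of(cam,q)[:1]:
        print(cam,q,np.round(x["position"],1),round(x["p"],2)); 
        if q=="gouge_tip": rs.append(ray(cam,x["position"],st))
p,e=tri(rs); print("tip",p,e,"tool frame mm",M.T@(p-st["tcp_pos"])*1000)
p,y=lev(.127,.260); go(p,y)
```

```text
wrist gouge [259.9 147.2] 0.61
wrist gouge_tip [259.5  13.6] 0.71
scene gouge [ 91.3 207.9] 0.93
scene gouge_tip [110.7 247.6] 0.58
top gouge [410.9 213.7] 0.88
top gouge_tip [389.1 177.4] 0.81
tip [ 0.51699771 -0.39913363  0.15383907] [4.8, 5.5, 2.5] tool frame mm [148.65483433   6.25551979  87.71897025]
shift [ 0.3 -0.2  1. ] turn -0.0 tcp [ 0.3719 -0.4287  0.244 ] t 27.15
```

View pics/w6s.png

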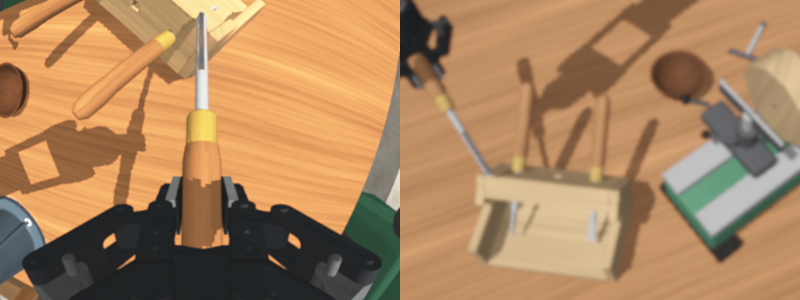

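step_arm(
  targets="4 -4 10 0; 4 -4 19 0; 0 -4 27 0; -5 -4 33 0; -9 -4 39 0; -12 -4 43 0; -15 -4 50 0; -18 -4 56 0; -21 -4 62 0; -24 -4 69 0; -24 -4 69 0",
  squeeze=25,
)

```text
t: 28.25
tcp_pos: [0.3465, -0.4295, 0.1732]
tool_rot: [0.994, 0.113, -0.001, -0.001]
force: [-0.1, -0.5, 1.4]
finger_gap: 0.282
gripper_force: 50.5
```

```bash
cat >> h.py <<'E'
def tipfit(name=None):
    st=manip.sense(); M=R.from_quat(st["tool_rot"]).as_matrix(); rs={"gouge":[],"gouge_tip":[]}
    for cam in ["wrist","scene","top"]:
        im=manip.snapshot(cam)
        if name: cv2.imwrite(f"pics/{name}_{cam}.png",im[:,:,::-1])
        for q in rs:
            for x in manip.mark_of(cam,q)[:1]:
                if x["p"]>.5: rs[q].append(ray(cam,x["position"],st)); print(cam,q,np.round(x["position"]),round(x["p"],2))
    o={}
    for q in rs:
        if len(rs[q])>1:
            p,e=tri(rs[q]); o[q]=p; print(q,p.round(4),e,"tool mm",(M.T@(p-st["tcp_pos"])*1000).round(1))
    if len(o)==2:
        d=o["gouge_tip"]-o["gouge"]; print("len",np.linalg.norm(d).round(3),"slope down",np.degrees(np.arcsin(-d[2]/np.linalg.norm(d))).round(1),"yaw",np.degrees(np.arctan2(d[1],d[0])).round(1))
    print("tcp",np.round(st["tcp_pos"],4),"F",np.round(st["force"],1),"t",st["t"]); return st,o
E
python3 -c "
from h import *
tipfit('a')"
```

```text
wrist gouge [262. 126.] 0.8
scene gouge [ 96. 215.] 0.85
scene gouge_tip [268. 171.] 0.64
gouge [ 0.4056 -0.4182  0.156 ] [0.4, 0.4] tool mm [60.2  2.3 17.2]
tcp [ 0.3465 -0.4295  0.1732] F [-0.1 -0.5  1.4] t 28.25
```

```bash
cat >> h.py <<'E'
def proj(p): # tool-frame point (m) -> wrist pixel
    k=manip.get_calibration("wrist"); f=192/np.tan(np.radians(k["fov_y"])/2)
    c=(np.linalg.inv(np.array(k["tool_from_camera"]))@np.r_[p,1])[:3]; r=np.hypot(c[0],c[1]); th=np.arctan2(r,c[2])
    return np.array([k["cx"],k["cy"]])+c[:2]/r*th*f
E
python3 - <<'E'
from h import *
for th in [-10,0,5,10,15,20,25,30,35,38]:
    t=np.radians(th); g=np.array([0,0,-.017]); u=np.array([np.cos(t),0,np.sin(t)])
    print(th,proj(g+.061*u).round(1),proj(g+.181*u).round(1))
E
```

```text
-10 [257.  130.9] [ 256.9 -144.5]
0 [257.1 127.2] [ 257.  -105.7]
5 [257.1 127.1] [257.1 -87.5]
10 [257.1 128.1] [257.2 -70. ]
15 [257.2 129.9] [257.2 -52.9]
20 [257.2 132.5] [257.2 -36.3]
25 [257.2 135.8] [257.3 -20. ]
30 [257.2 139.8] [257.3  -4. ]
35 [257.3 144.2] [257.3  11.8]
38 [257.3 147.2] [257.4  21.2]
```

step_arm(
  targets="-2 0 6 0; -4 0 12 0; -6 0 19 0; -7 0 25 0; -8 0 31 0; -9 0 37 0; -9 0 44 0; -10 0 51 0; -10 0 51 0",
)

```text
t: 29.6
tcp_pos: [0.3372, -0.4314, 0.1221]
tool_rot: [0.994, 0.113, -0.001, -0.001]
force: [-0.6, 0.1, -0.9]
finger_gap: 0.285
gripper_force: 50.0
```

```bash
python3 -c "
from h import *
tipfit('b')
for cam in ['scene','top','wrist']:
    manip.snapshot(cam)
    for x in manip.masks_of(cam,'gouge')[:1]:
        v,u=np.nonzero(x['pixels']); c=np.c_[u,v]; i=c@np.linalg.svd(c-c.mean(0),full_matrices=False)[2][0]; print(cam,round(x['p'],2),c[i.argmin()],c[i.argmax()])
"
```

```text
wrist gouge [261. 109.] 0.81
scene gouge [ 99. 219.] 0.96
scene gouge_tip [120. 251.] 0.82
top gouge [396. 221.] 0.51
gouge [ 0.4027 -0.4191  0.1319] [2.6, 0.9, 3.2] tool mm [66.6  2.8 -9.9]
tcp [ 0.3372 -0.4314  0.1221] F [-0.6  0.1 -0.9] t 29.6
scene 0.89 [ 80 192] [117 249]
top 0.66 [393 211] [385 178]
wrist 0.6 [270   0] [247 316]
```

step_arm(
  targets="0 0 -20 0; -10 0 -50 0; -30 0 -80 0; -50 0 -110 0; -50 0 -110 0; -50 0 -110 0; -50 0 -110 0",
  gripper=1.0,
  squeeze=70,
)

```text
t: 31.05
tcp_pos: [0.2891, -0.4424, 0.2319]
tool_rot: [0.994, 0.113, -0.0, -0.001]
force: [-0.6, 0.7, -1.5]
finger_gap: 0.272
gripper_force: 71.1
```

```bash
python3 -c "
from h import *
st,o=tipfit('c')
rs=[]
for cam in ['scene','top']:
    manip.snapshot(cam)
    for x in manip.masks_of(cam,'gouge')[:1]:
        v,u=np.nonzero(x['pixels']); c=np.c_[u,v]; i=c@np.linalg.svd(c-c.mean(0),full_matrices=False)[2][0]; print(cam,round(x['p'],2),c[i.argmin()],c[i.argmax()],len(c))
"
```

```text
wrist gouge [261. 110.] 0.58
scene gouge [ 79. 188.] 0.83
scene gouge_tip [ 98. 216.] 0.93
top gouge [417. 235.] 0.84
top gouge_tip [406. 186.] 0.83
gouge [ 0.3588 -0.4294  0.2291] [2.7, 0.4, 2.4] tool mm [70.9  3.   2.8]
gouge_tip [ 0.4817 -0.3989  0.2515] [2.0, 2.0] tool mm [197.5   0.9 -19.6]
len 0.129 slope down -10.0 yaw 13.9
tcp [ 0.2891 -0.4424  0.2319] F [-0.6  0.7 -1.5] t 31.05
scene 0.79 [ 58 154] [ 95 214] 438
top 0.63 [406 190] [429 254] 450
```

```bash
python3 -c "
from h import *
L=fr(YL); go([.669,-.25,.33],L[:,0]); go([.669,-.25,.33],-L[:,0]); print(np.round(manip.sense()['q'],2)); print(R.from_quat(manip.sense()['tool_rot']).as_matrix().round(2))
"
```

```text
shift [ 413.7 -103.   -96.7] turn -92.2 tcp [ 0.289  -0.4435  0.2333] t 31.7
shift [ 413.7 -103.   -96.7] turn 87.8 tcp [ 0.289  -0.4435  0.2333] t 31.7
[-1.2   0.4   1.67 -0.    1.08  0.14]
[[ 0.97  0.22  0.  ]
 [ 0.22 -0.97 -0.  ]
 [-0.    0.   -1.  ]]
```

step_arm(
  targets="0 0 -30 0; 5 0 -65 -4; 30 -5 -97 -12; 70 -15 -97 -20; 115 -27 -97 -28; 160 -40 -97 -36; 205 -52 -97 -44; 250 -64 -97 -52; 295 -75 -97 -60; 340 -86 -97 -68; 380 -96 -97 -76; 414 -103 -97 -84",
)

```text
t: 32.9
tcp_pos: [0.6711, -0.2481, 0.3299]
tool_rot: [0.66, 0.751, 0.0, -0.0]
force: [0.2, -1.3, -2.2]
finger_gap: 0.277
gripper_force: 71.1
```

step_arm(
  targets="0 0 0 -4; 0 0 0 -8; 0 0 0 -8; 0 0 0 -8; 0 0 0 -8",
)

```text
t: 33.4
tcp_pos: [0.669, -0.2502, 0.3303]
tool_rot: [0.609, 0.793, 0.0, -0.0]
force: [-0.2, -0.3, -2.1]
finger_gap: 0.277
gripper_force: 71.1
```

```bash
cat >> h.py <<'E'
def planes():
    "gouge axis from the scene and top masks: intersect the two back-projected planes"
    st=manip.sense(); M=R.from_quat(st["tool_rot"]).as_matrix(); N=[];O=[]
    for cam in ["scene","top"]:
        im=manip.snapshot(cam); m=manip.masks_of(cam,"gouge")
        if not m: print("no",cam); return
        v,u=np.nonzero(m[0]["pixels"]); vx,vy,x,y=cv2.fitLine(np.float32(np.c_[u,v]),cv2.DIST_HUBER,0,.01,.01).ravel()
        o,a=ray(cam,[x-20*vx,y-20*vy]); _,b=ray(cam,[x+20*vx,y+20*vy]); n=np.cross(a,b); N.append(n/np.linalg.norm(n)); O.append(o); print(cam,round(m[0]["p"],2),len(u))
    d=np.cross(*N); d/=np.linalg.norm(d); d*=np.sign(d@M[:,0]); A=np.array([N[0],N[1],d]); p=np.linalg.solve(A,[N[0]@O[0],N[1]@O[1],d@st["tcp_pos"]])
    dt=M.T@d; print("tool dir",dt.round(4),"slope down deg",np.degrees(np.arcsin(dt[2])).round(2),"yaw off",np.degrees(np.arctan2(dt[1],dt[0])).round(2),"axis at grasp, tool mm",(M.T@(p-st["tcp_pos"])*1000).round(1))
E
python3 -c "
from h import *
st,o=tipfit('d'); planes()
L=fr(YL)
for cam in ['wrist','scene','top']:
    manip.snapshot(cam)
    for q,z in [('rest_top',.205),('lathe',0)]:
        for x in manip.mark_of(cam,q)[:1]: print(cam,q,np.round(x['position']),round(x['p'],2),atz(cam,x['position'],z).round(4))
"
```

```text
wrist gouge [260. 109.] 0.77
scene gouge [203. 225.] 0.97
scene gouge_tip [249. 195.] 0.81
top gouge [323. 105.] 0.51
top gouge_tip [274. 116.] 0.68
gouge [ 0.6554 -0.1839  0.337 ] [1.8, 2.8, 4.2] tool mm [67.6  3.9 -6.6]
gouge_tip [ 0.6286 -0.0674  0.3417] [0.5, 0.5] tool mm [187.    8.  -11.4]
len 0.12 slope down -2.3 yaw 102.9
tcp [ 0.669  -0.2502  0.3303] F [-0.2 -0.3 -2.1] t 33.4
scene 0.59 1341
top 0.83 303
tool dir [ 0.9995 -0.0118  0.0294] slope down deg 1.68 yaw off -0.68 axis at grasp, tool mm [  0.6   4.1 -17.6]
wrist rest_top [164. 162.] 0.28 [ 0.5787 -0.2519  0.205 ]
scene rest_top [270. 207.] 0.92 [0.6009 0.0047 0.205 ]
scene lathe [269. 246.] 0.87 [0.6127 0.0056 0.    ]
top rest_top [243. 142.] 0.8 [0.6024 0.0071 0.205 ]
top lathe [241. 157.] 0.96 [0.6095 0.0174 0.    ]
```

step_arm(
  targets="20 -3 20 0; 40 -6 45 0; 52 -7 65 0; 55 -7 78 0; 55 -7 82 0; 55 -7 82 0; 55 -7 82 0",
)

```text
t: 35.2
tcp_pos: [0.6493, -0.1999, 0.2495]
tool_rot: [0.609, 0.793, 0.0, 0.001]
force: [-0.5, 0.4, -1.4]
finger_gap: 0.277
gripper_force: 71.1
```

```bash
python3 -c "
from h import *
st,o=tipfit('e'); planes()
P=[]
for cam in ['scene','top']:
    for k in range(3):
        manip.snapshot(cam)
        for x in manip.mark_of(cam,'rest_top')[:1]: p=atz(cam,x['position'],.205); print(cam,np.round(x['position'],1),round(x['p'],2),p.round(4))
s=cv2.imread('pics/e_scene.png')[160:250,190:310]; t=cv2.imread('pics/e_top.png')[85:175,195:315]
cv2.imwrite('pics/e2.png',np.vstack([cv2.resize(s,(400,300),interpolation=3),cv2.resize(t,(400,300),interpolation=3)]))
w=cv2.imread('pics/e_wrist.png'); cv2.imwrite('pics/e3.png',np.hstack([cv2.imread('pics/e2.png'),cv2.copyMakeBorder(w[:,106:506],0,600-384,0,0,0)]))
"
```

```text
wrist gouge [261. 110.] 0.85
scene gouge_tip [264. 200.] 0.91
top gouge_tip [253. 134.] 0.74
gouge_tip [ 0.6089 -0.0202  0.2659] [1.0, 1.0] tool mm [184.    7.4 -16.8]
tcp [ 0.6493 -0.1999  0.2495] F [-0.5  0.4 -1.4] t 35.2
scene 0.8 1032
top 0.74 355
tool dir [ 0.011  -0.4334  0.9011] slope down deg 64.31 yaw off -88.54 axis at grasp, tool mm [-195.6   -5.7   -0.3]
scene [270.4 206.9] 0.71 [0.6005 0.0046 0.205 ]
scene [270.7 208.4] 0.81 [0.6049 0.0033 0.205 ]
scene [271.  206.3] 0.73 [0.5995 0.0068 0.205 ]
top [243.7 142.6] 0.88 [0.6019 0.0052 0.205 ]
top [246.4 140.6] 0.64 [ 0.6074 -0.0019  0.205 ]
top [245. 140.] 0.76 [0.6091 0.0018 0.205 ]
```

View pics/e3.png

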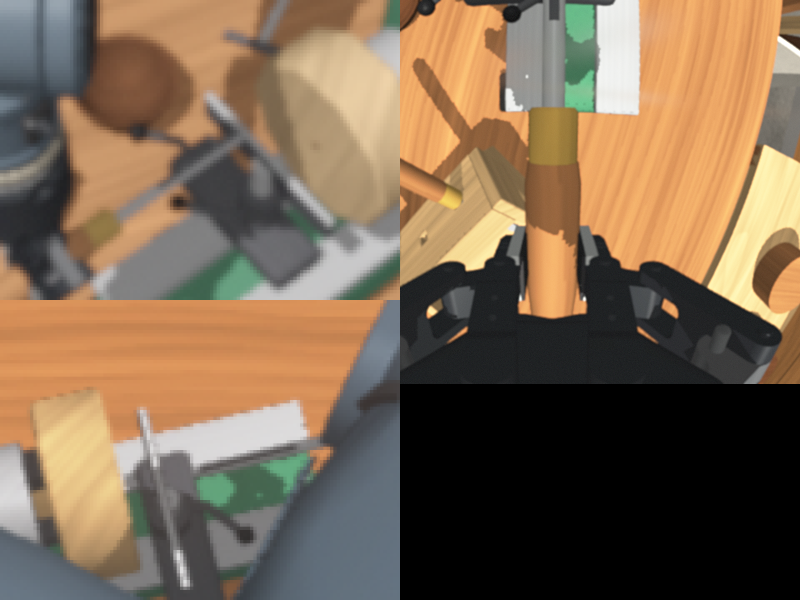

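```bash
python3 -c "
from h import *
T=[atz('top',p,.205) for p in ([237.3,118],[250.2,169.6])]; Sc=[atz('scene',p,.205) for p in ([290.5,229],[252.4,188.5])]
for e in (T,Sc):
    d=e[0]-e[1]; print(np.mean(e,0).round(4),np.linalg.norm(d).round(4),np.degrees(np.arctan2(d[1],d[0])).round(1))
print(tri([ray('top',[243.8,143.8]),ray('scene',[271.5,208.7])]))
print(tri([ray('top',[254.1,136]),ray('scene',[264,200])]))
"
```

```text
[0.5994 0.0053 0.205 ] 0.1454 14.2
[0.6041 0.004  0.205 ] 0.1546 13.5
(array([0.60144841, 0.00637458, 0.19608395]), [1.3, 1.3])
(array([ 0.605343  , -0.02019196,  0.25977617]), [2.0, 2.0])
```

step_arm(
  targets="10 1 5 0; 20 1 15 0; 27 2 25 0; 28 2 32 0; 28 2 32 0; 28 2 32 0",
)

```text
t: 37.05
tcp_pos: [0.643, -0.1712, 0.216]
tool_rot: [0.609, 0.793, -0.0, -0.0]
force: [0.4, 0.5, -1.9]
finger_gap: 0.282
gripper_force: 71.1
```

```bash
python3 -c "
from h import *
L=fr(np.radians(14.7)); Q=np.array([.602,.005,.205])
for k in range(2):
    st,o=tipfit('g%d'%k)
    if 'gouge_tip' in o: print('tip in rest frame mm',(L.T@(o['gouge_tip']-Q)*1000).round(1))
"
```

```text
wrist gouge [259. 108.] 0.73
scene gouge [235. 227.] 0.87
scene gouge_tip [272. 203.] 0.97
top gouge_tip [242. 141.] 0.51
gouge [ 0.6274 -0.1048  0.2251] [0.6, 0.6] tool mm [68.1  2.  -9.2]
gouge_tip [0.6018 0.0089 0.2218] [0.1, 0.1] tool mm [184.6   6.8  -5.9]
len 0.117 slope down 1.6 yaw 102.7
tcp [ 0.643  -0.1712  0.216 ] F [ 0.4  0.5 -1.9] t 37.05
tip in rest frame mm [ 0.8  3.9 16.8]
wrist gouge [260. 107.] 0.84
scene gouge [237. 229.] 0.75
scene gouge_tip [272. 203.] 0.82
top gouge_tip [240. 137.] 0.59
gouge [ 0.6279 -0.1025  0.2119] [2.3, 2.3] tool mm [70.3  3.2  4.7]
gouge_tip [0.608  0.0102 0.2326] [4.6, 4.6] tool mm [184.3  13.2 -16.1]
len 0.116 slope down -10.3 yaw 100.0
tcp [ 0.643  -0.1713  0.2165] F [ 0.2 -0.2 -3.4] t 37.5
tip in rest frame mm [ 7.2  3.5 27.6]
```

step_arm(
  targets="0 0 2 0; 0 0 4 0; 0 0 6 0; 0 0 8 0; 0 0 8 0; 0 0 8 0; 0 0 8 0",
)

```text
t: 38.65
tcp_pos: [0.643, -0.1711, 0.2084]
tool_rot: [0.609, 0.793, 0.0, 0.0]
force: [-0.5, 0.4, -2.4]
finger_gap: 0.278
gripper_force: 71.1
```

```bash
python3 -c "
from h import *
L=fr(np.radians(14.7)); Q=np.array([.602,.005,.205])
for k in range(3):
    st,o=tipfit('h%d'%k)
    if 'gouge_tip' in o: print('tip in rest frame mm',(L.T@(o['gouge_tip']-Q)*1000).round(1))
    M=R.from_quat(st['tool_rot']).as_matrix()
    for lat in (0,4): 
        pt=st['tcp_pos']+M@[.185,lat/1000,0]
        x=manip.mark_of('scene','gouge_tip')[0]['position']; o,v=ray('scene',x); s=((pt-o)[:2]@v[:2])/(v[:2]@v[:2]); print('z',(o+s*v)[2].round(4),'tcp z',st['tcp_pos'][2].round(4))
    x=manip.mark_of('scene','rest_top')[0]['position']; o,v=ray('scene',x); s=((Q-o)[:2]@v[:2])/(v[:2]@v[:2]); print('rest z',(o+s*v)[2].round(4))
"
```

```text
wrist gouge [259. 110.] 0.61
scene gouge [236. 229.] 0.73
scene gouge_tip [272. 205.] 0.87
top gouge_tip [240. 138.] 0.51
gouge [ 0.6276 -0.1045  0.2124] [1.5, 1.5] tool mm [68.3  2.3 -4.1]
gouge_tip [0.607  0.0109 0.2223] [5.1, 5.1] tool mm [185.1  12.4 -13.9]
len 0.118 slope down -4.8 yaw 100.1
tcp [ 0.643  -0.1711  0.2084] F [-0.5  0.4 -2.4] t 38.65
tip in rest frame mm [ 6.3  4.5 17.3]
z 0.2067 tcp z 0.2084
z 0.2111 tcp z 0.2084
rest z 0.2062
wrist gouge [260. 107.] 0.56
scene gouge [236. 229.] 0.56
scene gouge_tip [272. 202.] 0.56
top gouge_tip [242. 142.] 0.55
gouge [ 0.6275 -0.1044  0.213 ] [0.3, 0.3] tool mm [68.4  2.4 -4.7]
gouge_tip [0.599  0.0103 0.2237] [0.3, 0.3] tool mm [186.6   4.5 -15.3]
len 0.119 slope down -5.2 yaw 104.0
tcp [ 0.6429 -0.1711  0.2083] F [ 1.1  0.8 -0.9] t 39.25
tip in rest frame mm [-1.6  5.9 18.7]
z 0.2204 tcp z 0.2083
z 0.2248 tcp z 0.2083
rest z 0.1978
wrist gouge [261. 108.] 0.66
scene gouge [237. 230.] 0.59
scene gouge_tip [273. 203.] 0.67
gouge [ 0.6283 -0.1032  0.2055] [1.6, 1.6] tool mm [69.3  3.5  2.9]
tcp [ 0.6429 -0.1711  0.2083] F [ 0.2 -0.1 -1.9] t 39.85
z 0.2136 tcp z 0.2083
z 0.2179 tcp z 0.2083
rest z 0.1858
```

step_arm(
  targets="-1 0 1 0; -2 0 2 0; -2 0 2 0; -2 0 2 0; -2 0 2 0; -2 0 2 0",
)

```text
t: 41.05
tcp_pos: [0.6435, -0.173, 0.2063]
tool_rot: [0.609, 0.793, 0.0, 0.0]
force: [0.2, 0.3, -2.8]
finger_gap: 0.281
gripper_force: 71.1
```

```bash
python3 -c "
from h import *
s=manip.sense(); print(s['force'],s['qd'].round(3) if hasattr(s['qd'],'round') else s['qd']); print(manip.sign_off())
"
```

```text
[ 0.2312054   0.34654639 -2.80776551] [ 0.002 -0.    -0.001 -0.    -0.002 -0.001]
the job is handed in; nothing more can be done
None
```

Job handed in at about 41 s, verdict not shown: the spindle was turned about 430° top-towards-operator (read from the blank's grain), then the gouge was drawn, levelled in the grip against the rack's top edge, and held still square over the rest — level to about 1–2°, tip within a few mm of mid-rest, roughly 10 mm clear, no contact seen.

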